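Take a jar's temperature through its flap cap

ROBOT

A 6-joint arm with a two-finger parallel gripper is mounted at the origin on the work surface. World frame = base frame: x ahead of the robot, y to its left, z up, the work surface at z = 0. Lengths are in mm, angles in rad, forces in N, time in s.
With the tool pointing down it reaches from about 250 to 800 mm from the base axis. Payload 3.9 kg.
Tool frame: the origin (TCP) lies midway between the tips of the shut fingers; the grasp point (between the pads) lies arm.pinch_z behind it (arm.pinch_z is the distance from the TCP to the grasp point, in mm); z points along the fingers, y is the line along which they close (so a half turn about z gives the same grasp; the last joint's range is limited). The gripper opens to 85 mm and grips with 20 to 120 N. Pads are 22 mm wide; open, the fingers measure 114 mm over their backs; the gripper's body (76 mm by 85 mm) begins 54 mm behind the grasp point. The pads swing forward as they close: fully open they stand 13 mm farther back than shut.
Start: joints at [1.214, 0.26, -0.138, 1.173, 0, 1.571], TCP at [183.366, 491.927, 231.304] pointing down, gripper open.
Joint ranges: [-2.78, 2.78], [-0.83, 1.72], [-1.28, 1.37], [-1.9, 2.12], [-1.57, 1.48], [-3.14, 3.14]. Speed limits (rad/s): [2.57, 2.57, 3.14, 3.14, 3.14, 3.14].

INTERFACE

Orientations are given as a unit quaternion [x, y, z, w].
In Python, from bench import arm gives the robot as it stands.
- The arm moves only by the tool carry_out, never from a script. Its argument "steps" is a list of rows, each an object with "jaw": the closure in counts, from 0 (fully open) to 255 (shut); "slide": the shift along the tool's x, y, z in mm, a list of three; "yaw": the turn about the tool's z in rad. A call has 1 to 12 rows; each row is the pose to reach, as a shift and turn from the pose commanded when the call began, along the tool's axes at that moment; what a row does not reach only later rows make up. A row lasts 1/10 s, in which the tool goes at most 50 mm and 8.59 degrees, less where a joint would pass 70% of its speed; a pose out of reach is approached as far as the arm can. A call with a gripper value outside its range is refused whole. The fingers move at their own pace and stop on an object; "squeeze" is the grip in N (left out, the last holds). Time passes only in rows, so rows that repeat a pose let the fingers close. It gives the time, the measured TCP pose, the force, the opening and the grip force at its end, in the units of the state.
- arm.read_state(): the state, without advancing time (a new reading comes with each control period).
- arm.capture(name): name is "scene" or "top" or "wrist"; returns the picture (400x640x3 uint8, red, green, blue); there is no depth.
- arm.camera_model(name): a dict with "camera_matrix" (3x3 intrinsics, pixels), "R" (3x3) and "t" (3): a world point X has camera coordinates R X + t. Camera axes: x right, y down, z forward; pixel columns grow to the right and rows downward; lengths in mm; the calibration is good to about 2 mm. A picture is of the moment at which its call begins: read the wrist's pose just before it. camera_model takes no time and is no camera call; for the wrist camera it gives the pose at the moment of the call.
- arm.sign_off(): hands the job in; it is judged then, once.
The state is a dict: "time": time; "joints": joint angles; "dq": joint speeds; "joint_efforts": joint torques, N m; "position": TCP position; "tcp_rot": TCP orientation; "ft_force": force on the tool from outside, world axes, zero at the start; "moment": the same for the moment, N m; "finger_gap": finger opening in mm; "grip_force": force on a finger pad.
Only numpy, scipy, OpenCV 4.12 (cv2) and the standard library are available. Lean on these libraries where they do the work, as an engineer would, in place of code of your own. Each camera call takes 0.05 s, during which the arm holds its last target. There are 200 camera calls.

TASK

Pick up the infrared thermometer wand and use the thin blade on its nose to lever the slanted glass jar's flap cap up until it stands well open, at least square to the mouth, keeping the gripper itself off the jar. Then point the wand's lens straight in through the open mouth, square on to the middle of the black disc inside and about 9 cm from it, and hold it still there for two seconds. Finally lay the wand gently down inside the ceramic dish and let go, leaving the flap open and the canister, scoop and fork where they are.

Things in the scene. Friction and masses are not known exactly. Their poses are not given: they have to be found in the camera images.
- wand: White plastic infrared thermometer wand, loose, at first lying on the mat. Body 120 long (x) x 26 wide (y) x 30 high (z) mm, 130 g; origin at the centre of the body's underside. +x points to the nose, z up as it lies. Grip it across its 26 mm width near the middle. A steel blade 16 wide and 3 thick juts 32 mm out of the nose face, level with the underside (3.5 to 6.5 mm above it).
- wand_lens (a point): Centre of the wand's small round lens on the nose face, 60 mm ahead of the wand's origin and 21 mm above its underside. It looks along the wand's +x; axes as the wand's.
- blade_tip (a point): Middle of the blade's front edge, 92 mm ahead of the wand's origin, 5 mm above its underside.
- wand_tail (a point): Centre of the wand's tail face, 60 mm behind its origin, 15 mm above its underside.
- jar: Glass jar with a slanted mouth, fixed to the mat: 90 x 90 mm, 125 mm high, origin at the centre of its underside, z up. Its mouth looks to the jar's +x and 40 degrees up: the mouth's plane runs from the top edge of the front wall (x = 45, z = 75 mm) up and back to x = 3, z = 125 mm. A grey flap cap hinged along the upper edge covers it, with a lifting lip that overhangs the front wall.
- flap_hinge (a point): Middle of the flap's hinge line (at jar x = 3, z = 125 mm); the line runs along the jar's y.
- flap_lip (a point): Middle of the free end of the flap's lip, on its underside, 91 mm from the hinge line. Lip 32 wide, 26 long beyond the mouth's lower edge, 4 mm thick; closed, its end hangs about 17 mm out from the front wall and 55 mm above the jar's underside, so that a blade fits behind it from the front.
- flap (a joint): Angle of the flap in rad: 0 closed on the mouth, grows as the lip swings out and up, 1.57 square to the mouth, stop at 2.1. Stiff hinge (about 0.5 N at the lip), it stays where it is left; may start slightly ajar.
- disc: Black disc, 28 mm across, on a stalk inside the jar, 20 mm behind the centre of the mouth and parallel to it. Origin at the centre of its front face; its +x is the mouth's outward normal (jar's +x, raised 40 degrees).
- dish: Low rectangular white ceramic dish, fixed: 200 (x) x 150 (y) x 22 mm high, walls and floor 6 mm thick; origin at the centre of its underside, z up.
- canister: Bystander: small upright canister with a press-button lid, 53 mm across, 77 mm high; origin at the centre of its underside.
- scoop: Bystander: stainless scoop lying flat, 160 mm long, 28 mm high; origin under the middle of its 70 x 50 mm box, handle to its -x.
- fork: Bystander: plastic fork lying flat, 156 mm long, 5 mm thick; origin near its middle, tines to its +x.
Mind the look-alikes: they are no part of the job. Of the things that look like the wand, take the one that is nearest to the robot's base at the start.

How it is judged (in metres and radians):
On the way, in this order (a step that is already met when the one before it is completed fails the run):
1. The flap has been levered open to at least 90 degrees with the blade (blade tip within 10 cm of the lip) (value of joint flap above 1.57 rad and distance between blade_tip and flap_lip below 0.1 m), for 0.1 s.
2. The lens looks at the disc through the open mouth for 1 s: beam within 12 mm of the disc's centre each way and within 15 degrees of square, 60 to 120 mm away, wand slower than 20 mm/s and 0.15 rad/s (value of joint flap above 1.5 rad and y of disc in the frame of wand_lens between -0.012 and 0.012 m and z of disc in the frame of wand_lens between -0.012 and 0.012 m and x of disc in the frame of wand_lens between 0.06 and 0.12 m and x of wand_lens in the frame of disc above 0.05 m and angle between the x axis of wand and the x axis of disc, either way round below 0.26 rad and linear speed of wand below 0.02 m/s and angular speed of wand below 0.15 rad/s), for 1 s.
At the end, for the whole second after the job is handed in: The wand lies at rest inside the dish (blade tip and tail both within its walls and less than 30 mm above the dish's underside), the flap is still open by more than 1.5 rad, and the canister, scoop and fork are within 20 mm of where they were (x of blade_tip in the frame of dish between -0.096 and 0.096 m and y of blade_tip in the frame of dish between -0.072 and 0.072 m and z of each of blade_tip, wand_tail in the frame of dish below 0.03 m and x of wand_tail in the frame of dish between -0.096 and 0.096 m and y of wand_tail in the frame of dish between -0.072 and 0.072 m and linear speed of wand below 0.02 m/s and value of joint flap above 1.5 rad); the robot touches nothing.
It fails at once if The gripper or arm touches the jar or its flap (over 1 N) (contact force between any of the fingers, the arm and jar above 1 N).
It fails at once if The wand is dropped or thrown into the dish: faster than 0.4 m/s within about 2 cm of its floor (horizontal distance between wand and dish below 0.1 m and z of wand in the frame of dish below 0.028 m and linear speed of wand above 0.4 m/s).
It fails at once if The canister, scoop or fork is moved by over 20 mm (distance of any of canister, scoop, fork from where it was at the start of the episode above 0.02 m).
It also fails if it takes over 64 s, if anything falls off the work surface, if the arm or the gripper's body presses on something with over 40 N, if the wrist force passes 120 N, or if a joint passes its speed limit or range.

## Working session

There is one attempt and no reset: what is moved stays moved. The work goes in short steps, Python scripts to look and compute and a tool call to move; the robot and the scene stay as the last step left them, time stands still between calls to the robot, and variables do not carry over. Pictures are saved under pics/ and viewed, at most 10 in all, crops included, and the job is handed in when it is done.

Besides the shell and the picture viewer there is one more tool, called after "Request:" as name(argument=value, ...) on one line, values as JSON. carry_out: Moves the arm, as the interface text tells. Its arguments: {"type":"object","properties":{"steps":{"type":"array"},"squeeze":{"type":"number"}},"required":["steps"]}

```bash
ls; mkdir -p pics; python3 - <<'E'
from bench import arm
import cv2
s=arm.read_state(); print(s, arm.pinch_z)
for n in("scene","top"):
    im=arm.capture(n); cv2.imwrite(f"pics/{n}0.png",im[:,:,::-1]); m=arm.camera_model(n)
    print(n,m)
E
```

```text
pics
{'time': 0.0, 'joints': array([ 1.21401412e+00,  2.60641534e-01, -1.39410525e-01,  1.17269104e+00,
        4.14605026e-05,  1.57081630e+00]), 'dq': array([ 6.59433386e-05,  1.32306004e-04, -4.69120424e-04, -1.05475157e-03,
       -1.16457466e-03,  1.23507902e-03]), 'joint_efforts': array([ 6.98646854e-04, -4.05676246e+01,  2.53922957e+01,  1.89776224e-02,
       -2.45045533e-05,  5.26611672e-06]), 'position': array([183.10536086, 491.2879862 , 230.47149486]), 'tcp_rot': array([ 1.77456206e-01,  9.84128217e-01, -9.54260290e-04, -1.93115260e-04]), 'ft_force': array([-0.42107064, -0.19514891, -0.29035129]), 'moment': array([-0.00745831, -0.03114297,  0.02226514]), 'grip_force': 0.0, 'finger_gap': 85.5962338594833} 18.700000000000003
scene {'camera_matrix': array([[363.89808614,   0.        , 320.0312268 ],
       [  0.        , 363.89808614, 194.299591  ],
       [  0.        ,   0.        ,   1.        ]]), 'R': array([[-0.29681532,  0.95487485, -0.01070918],
       [ 0.52253803,  0.15301977, -0.83877229],
       [-0.79928385, -0.25455642, -0.54437704]]), 't': array([   8.7454968 , -232.52378006, 1452.53348326])}
top {'camera_matrix': array([[378.35010104,   0.        , 322.60609346],
       [  0.        , 378.35010104, 201.75226012],
       [  0.        ,   0.        ,   1.        ]]), 'R': array([[ 1.37923338e-02, -9.99904696e-01, -6.08622937e-04],
       [-9.83382910e-01, -1.34542399e-02, -1.81044295e-01],
       [ 1.81018852e-01,  3.09553274e-03, -9.83474755e-01]]), 't': array([ 146.56545938,  548.10549223, 1157.26450386])}
```

View pics/scene0.png

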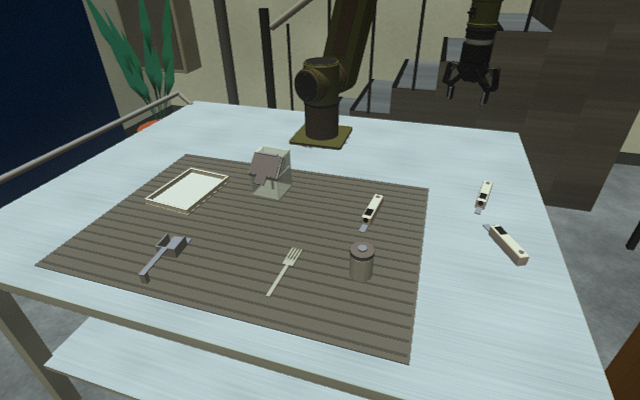

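View pics/top0.png

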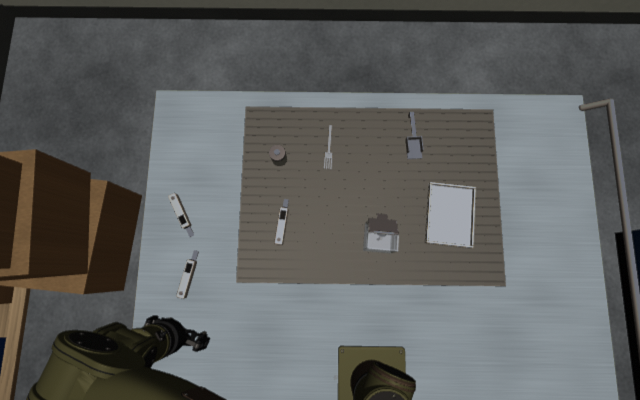

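```bash
python3 - <<'E'
import cv2,numpy as np
t=cv2.imread("pics/top0.png"); s=cv2.imread("pics/scene0.png")
a=cv2.resize(t[190:262,262:412],None,fx=5.2,fy=5.2,interpolation=cv2.INTER_CUBIC)
cv2.imwrite("pics/c1.png",a)
b=cv2.resize(s[140:240,235:395],None,fx=5,fy=5,interpolation=cv2.INTER_CUBIC)
cv2.imwrite("pics/c2.png",b)
E
```

```text
(no output)
```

View pics/c1.png

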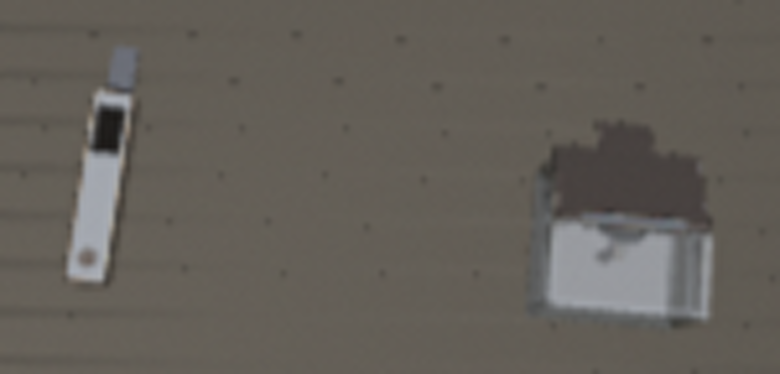

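View pics/c2.png

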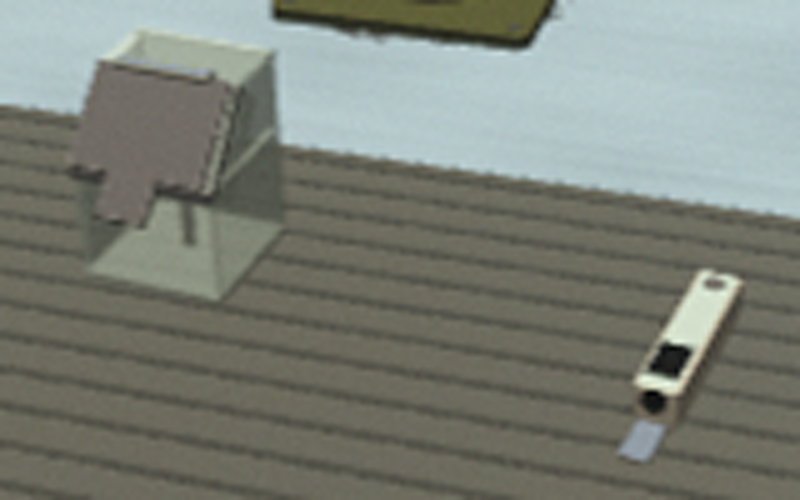

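```bash
cat > h.py <<'E'
import numpy as np
from scipy.optimize import least_squares
from bench import arm
def proj(n,P,m=None):
    m=m or arm.camera_model(n); c=(m["R"]@np.atleast_2d(P).T).T+m["t"]; q=(m["camera_matrix"]@c.T).T
    return q[:,:2]/q[:,2:]
def T(p,P):
    c,s=np.cos(p[2]),np.sin(p[2]); P=np.atleast_2d(np.array(P,float))
    return P@np.array([[c,s,0],[-s,c,0],[0,0,1]])+[p[0],p[1],p[3] if len(p)>3 else 0]
def fit(obs,x0,model=lambda p,l:T(p,l)):
    f=lambda p:np.concatenate([(proj(n,model(p,l))[0]-uv) for n,l,uv in obs])
    r=least_squares(f,x0,x_scale=[100,100,1,1][:len(x0)]); print(np.round(r.x,3),"res px",np.round(r.fun.reshape(-1,2),1).tolist()); return r.x
t=lambda u,v:np.array([262+(u+.5)/5.2-.5,190+(v+.5)/5.2-.5])
s=lambda u,v:np.array([235+(u+.5)/5-.5,140+(v+.5)/5-.5])
E
python3 - <<'E'
from h import *
for n in("top","scene"):
    m=arm.camera_model(n); print(n,-m["R"].T@m["t"])
print("wand");fit([("top",[92,0,5],t(125,47)),("top",[60,0,30],t(113,91)),("top",[-60,0,30],t(87,281)),
 ("scene",[92,8,5],s(645,462)),("scene",[92,-8,5],s(618,456)),("scene",[-60,-13,30],s(703,270)),("scene",[-60,13,30],s(743,281))],[400,250,0])
J=[("top",[3,45,125],t(548,220)),("top",[3,-45,125],t(712,228)),("top",[-45,45,125],t(545,308)),("top",[-45,-45,125],t(708,318)),
("scene",[45,-45,0],s(88,271)),("scene",[45,45,0],s(220,299)),("scene",[-45,45,0],s(285,230)),("scene",[-45,45,125],s(272,50)),("scene",[-45,-45,125],s(135,30))]
print("jar");j=fit(J,[400,0,0])
print("flap");
def fm(p,y):
    a=p[0]-np.radians(50); return T(j,[3+91*np.cos(a),y,125+91*np.sin(a)])
o=[("top",16,t(598,123)),("top",-16,t(652,126)),("scene",-16,s(97,214)),("scene",16,s(140,228))]
fit(o,[0.],fm)
print("dish");o=lambda z:[("top",[100,75,z],np.array([429,183.])),("top",[100,-75,z],np.array([476,185.5])),("top",[-100,-75,z],np.array([474,247.])),("top",[-100,75,z],np.array([427,243.]))]
o2=[("scene",[100,-75,22],np.array([147,193.])),("scene",[100,75,22],np.array([188,208.])),("scene",[-100,75,22],np.array([229,175.])),("scene",[-100,-75,22],np.array([188,168.5]))]
fit(o(22)+o2,[450,-250,0])
E
```

```text
top [ 327.48940236  150.34348373 1237.46099924]
scene [1285.08486595  396.9816094   595.78502926]
wand
[ 4.69266e+02  2.86680e+02 -1.27000e-01] res px [[0.6, 0.8], [0.6, 0.5], [-0.4, 0.8], [0.4, 1.5], [-0.1, 1.1], [-0.5, 0.2], [0.3, 0.0]]
jar
[ 4.35818e+02 -2.62400e+01 -5.40000e-02] res px [[1.1, 0.9], [0.2, 1.4], [1.0, 0.3], [0.4, 0.5], [-0.2, 2.6], [0.6, 2.6], [0.2, 1.1], [0.6, 0.7], [0.6, 0.4]]
flap
[0.19] res px [[-0.3, -0.5], [-0.5, -0.4], [-0.6, 1.0], [0.9, 0.2]]
dish
[ 5.11936e+02 -2.64555e+02 -7.20000e-02] res px [[0.4, 0.5], [-0.9, 1.8], [0.2, 1.3], [0.2, 1.2], [-2.0, 5.8], [-0.3, 1.4], [-0.4, 0.2], [1.8, -1.3]]
```

Request:
carry_out(steps=[{"jaw": 0,"slide": [-339,-91,60],"yaw": -1.7},{"jaw": 0,"slide": [-339,-91,60],"yaw": -1.7},{"jaw": 0,"slide": [-339,-91,60],"yaw": -1.7},{"jaw": 0,"slide": [-339,-91,60],"yaw": -1.7},{"jaw": 0,"slide": [-339,-91,60],"yaw": -1.7},{"jaw": 0,"slide": [-339,-91,60],"yaw": -1.7},{"jaw": 0,"slide": [-339,-91,60],"yaw": -1.7},{"jaw": 0,"slide": [-339,-91,60],"yaw": -1.7},{"jaw": 0,"slide": [-339,-91,60],"yaw": -1.7},{"jaw": 0,"slide": [-339,-91,60],"yaw": -1.7},{"jaw": 0,"slide": [-339,-91,60],"yaw": -1.7},{"jaw": 0,"slide": [-339,-91,60],"yaw": -1.7}], squeeze=60)

```text
time: 1.3
position: [469.0, 287.8, 170.7]
tcp_rot: [-0.623, 0.782, 0.0, -0.001]
ft_force: [0.1, 0.1, -0.0]
finger_gap: 85.4
grip_force: 0.0
```

Request:
carry_out(steps=[{"jaw": 0,"slide": [0,0,0],"yaw": -1.671},{"jaw": 0,"slide": [0,0,0],"yaw": -1.671},{"jaw": 0,"slide": [0,0,0],"yaw": -1.671},{"jaw": 0,"slide": [0,0,0],"yaw": -1.671},{"jaw": 0,"slide": [0,0,0],"yaw": -1.671},{"jaw": 0,"slide": [0,0,0],"yaw": -1.671},{"jaw": 0,"slide": [0,0,0],"yaw": -1.671},{"jaw": 0,"slide": [0,0,0],"yaw": -1.671},{"jaw": 0,"slide": [0,0,0],"yaw": -1.671},{"jaw": 0,"slide": [0,0,0],"yaw": -1.671},{"jaw": 0,"slide": [0,0,0],"yaw": -1.671},{"jaw": 0,"slide": [0,0,0],"yaw": -1.671}])

```text
time: 2.5
position: [468.9, 288.1, 170.9]
tcp_rot: [0.998, -0.065, -0.0, 0.0]
ft_force: [-0.3, -0.2, 0.2]
finger_gap: 85.4
grip_force: 0.0
```

```bash
cat >> h.py <<'E'
from scipy.spatial.transform import Rotation as Ro
def tool():
    s=arm.read_state(); R=Ro.from_quat(s["tcp_rot"]).as_matrix(); return s,R,np.arctan2(R[1,1],R[0,1])
E
python3 - <<'E'
from h import *
import cv2,pickle
s,R,a=tool(); m=arm.camera_model("wrist"); im=arm.capture("wrist"); cv2.imwrite("pics/w1.png",im[:,:,::-1])
pickle.dump(m,open("w1.pkl","wb"))
print(s["time"],s["position"],s["joints"].round(3),a,R.round(3),-m["R"].T@m["t"])
print(proj("wrist",T([469.3,286.7,-.127],[[92,0,5],[60,0,30],[-60,0,30]]),m))
E
```

```text
2.5 [468.88650751 288.06431601 170.85599499] [ 0.551  0.336 -0.191  1.045  0.    -2.46 ] -1.701567723848314 [[ 0.991 -0.13  -0.001]
 [-0.13  -0.991 -0.001]
 [-0.001  0.001 -1.   ]] [542.94692582 278.95953082 313.71981157]
[[320.53390686  96.26293961]
 [320.73838847 129.95874617]
 [320.94543269 243.45781653]]
```

View pics/w1.png

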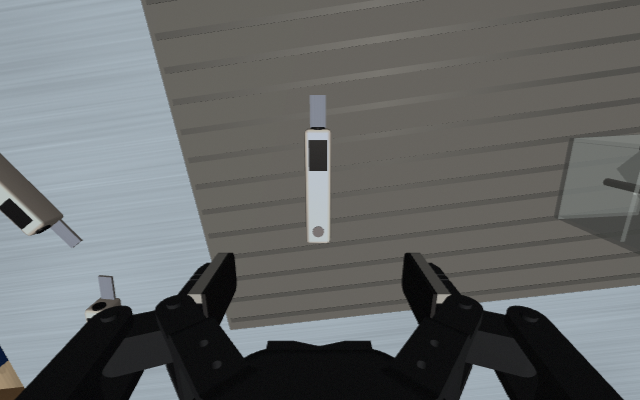

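Request:
carry_out(steps=[{"jaw": 0,"slide": [0,1,45],"yaw": 0},{"jaw": 0,"slide": [0,1,90],"yaw": 0},{"jaw": 0,"slide": [0,1,135],"yaw": 0},{"jaw": 0,"slide": [0,1,155],"yaw": 0},{"jaw": 0,"slide": [0,1,165],"yaw": 0},{"jaw": 0,"slide": [0,1,165],"yaw": 0},{"jaw": 130,"slide": [0,1,165],"yaw": 0},{"jaw": 255,"slide": [0,1,165],"yaw": 0},{"jaw": 255,"slide": [0,1,165],"yaw": 0},{"jaw": 255,"slide": [0,1,165],"yaw": 0},{"jaw": 255,"slide": [0,1,165],"yaw": 0},{"jaw": 255,"slide": [0,1,165],"yaw": 0}])

```text
time: 3.75
position: [470.1, 288.0, 7.5]
tcp_rot: [0.998, -0.066, 0.001, -0.001]
ft_force: [0.2, 0.2, 6.2]
finger_gap: 25.0
grip_force: 61.0
```

Request:
carry_out(steps=[{"jaw": 255,"slide": [0,0,0],"yaw": 0},{"jaw": 255,"slide": [0,0,0],"yaw": 0},{"jaw": 255,"slide": [0,0,0],"yaw": 0},{"jaw": 255,"slide": [0,0,0],"yaw": 0}])

```text
time: 4.15
position: [470.1, 288.0, 7.5]
tcp_rot: [0.998, -0.066, 0.001, -0.001]
ft_force: [-1.0, -0.1, 6.7]
finger_gap: 25.2
grip_force: 61.0
```

Request:
carry_out(steps=[{"jaw": 255,"slide": [0,0,-30],"yaw": 0},{"jaw": 255,"slide": [0,0,-70],"yaw": 0},{"jaw": 255,"slide": [0,0,-110],"yaw": 0.1},{"jaw": 255,"slide": [0,0,-150],"yaw": 0.2},{"jaw": 255,"slide": [20,30,-195],"yaw": 0.3},{"jaw": 255,"slide": [40,60,-195],"yaw": 0.4},{"jaw": 255,"slide": [60,90,-195],"yaw": 0.52},{"jaw": 255,"slide": [80,120,-195],"yaw": 0.65},{"jaw": 255,"slide": [100,150,-195],"yaw": 0.78},{"jaw": 255,"slide": [120,180,-195],"yaw": 0.91},{"jaw": 255,"slide": [140,210,-195],"yaw": 1.04},{"jaw": 255,"slide": [160,240,-195],"yaw": 1.17}])

```text
time: 5.35
position: [596.1, 26.9, 200.8]
tcp_rot: [0.794, -0.608, -0.0, 0.0]
ft_force: [0.9, 0.6, -1.4]
finger_gap: 24.9
grip_force: 59.9
```

```bash
python3 - <<'E'
from h import *
s,R,a=tool(); print(s["position"],s["joints"].round(3),a,s["finger_gap"])
d=np.array([622.5,-36.3,200])-s["position"]; af=-1.7016-3.065
print(R.T@d, a-af)
E
```

```text
[596.09852795  26.85569956 200.83639148] [ 0.045  0.397 -0.015  1.16   0.    -1.789] -2.87799481717392 24.920002671099123
[67.85350827 -9.03494268  0.80677761] 1.8886051828260806
```

Request:
carry_out(steps=[{"jaw": 255,"slide": [34,-5,0],"yaw": 0.15},{"jaw": 255,"slide": [68,-9,0],"yaw": 0.3},{"jaw": 255,"slide": [68,-9,0],"yaw": 0.45},{"jaw": 255,"slide": [68,-9,0],"yaw": 0.6},{"jaw": 255,"slide": [68,-9,0],"yaw": 0.75},{"jaw": 255,"slide": [68,-9,0],"yaw": 0.9},{"jaw": 255,"slide": [68,-9,0],"yaw": 1.05},{"jaw": 255,"slide": [68,-9,0],"yaw": 1.2},{"jaw": 255,"slide": [68,-9,0],"yaw": 1.35},{"jaw": 255,"slide": [68,-9,0],"yaw": 1.5},{"jaw": 255,"slide": [68,-9,0],"yaw": 1.65},{"jaw": 255,"slide": [68,-9,0],"yaw": 1.8}])

```text
time: 6.55
position: [622.3, -34.8, 200.6]
tcp_rot: [-0.017, 1.0, 0.0, -0.001]
ft_force: [-0.0, 0.6, -0.7]
finger_gap: 25.2
grip_force: 59.9
```

Request:
carry_out(steps=[{"jaw": 255,"slide": [0,0,0],"yaw": 0.089},{"jaw": 255,"slide": [0,0,0],"yaw": 0.089},{"jaw": 255,"slide": [0,0,0],"yaw": 0.089}])

```text
time: 6.85
position: [622.6, -34.8, 200.9]
tcp_rot: [0.024, 1.0, -0.0, -0.0]
ft_force: [-0.1, 0.3, -0.9]
finger_gap: 25.0
grip_force: 59.9
```

```bash
python3 - <<'E'
from h import *
import cv2,pickle
s,R,a=tool(); m=arm.camera_model("wrist"); im=arm.capture("wrist"); cv2.imwrite("pics/w2.png",im[:,:,::-1])
pickle.dump(m,open("w2.pkl","wb"))
print(s["time"],s["position"],s["joints"].round(3),a)
j=[435.8,-26.2,-.054]
print("jar top FL FR BL BR",proj("wrist",T(j,[[3,45,125],[3,-45,125],[-45,45,125],[-45,-45,125],[45,45,75],[45,-45,75],[73.6,16,67.6],[73.6,-16,67.6]]),m).round(1).tolist())
p=s["position"]; print("wand",proj("wrist",T([p[0],p[1],a+np.pi/2,p[2]+18.7-22],[[92,8,5],[92,-8,5],[60,0,30]]),m).round(1).tolist())
E
```

```text
6.85 [622.57580535 -34.81103253 200.89863804] [-0.056  0.444  0.06   1.188 -0.    -0.009] 1.5236251193163035
jar top FL FR BL BR [[389.2, -67.0], [244.6, -68.3], [395.9, -170.3], [238.8, -171.9], [371.0, 31.7], [263.0, 30.9], [334.9, 70.3], [298.9, 70.0]]
wand [[299.6, 76.7], [334.6, 76.7], [316.9, 154.4]]
```

View pics/w2.png

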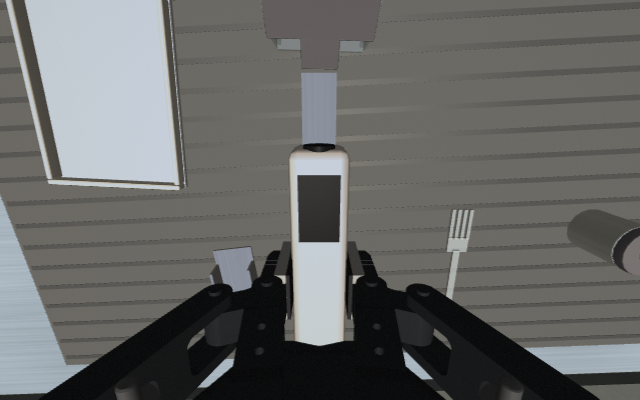

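Request:
carry_out(steps=[{"jaw": 255,"slide": [0,0,40],"yaw": 0},{"jaw": 255,"slide": [0,0,80],"yaw": 0},{"jaw": 255,"slide": [0,0,120],"yaw": 0},{"jaw": 255,"slide": [0,0,145],"yaw": 0},{"jaw": 255,"slide": [0,0,145],"yaw": 0},{"jaw": 255,"slide": [10,0,145],"yaw": 0},{"jaw": 255,"slide": [20,0,145],"yaw": 0},{"jaw": 255,"slide": [28,0,145],"yaw": 0},{"jaw": 255,"slide": [34,0,145],"yaw": 0},{"jaw": 255,"slide": [34,0,145],"yaw": 0}])

```text
time: 7.9
position: [588.1, -33.1, 57.3]
tcp_rot: [0.024, 1.0, 0.0, 0.0]
ft_force: [0.7, 0.6, -1.3]
finger_gap: 25.2
grip_force: 59.8
```

```bash
python3 - <<'E'
from h import *
import cv2
s,R,a=tool(); p=s["position"]; print(s["time"],p,s["ft_force"])
im=arm.capture("scene"); cv2.imwrite("pics/s2.png",cv2.resize(im[110:220,220:360],None,fx=5,fy=5,interpolation=cv2.INTER_CUBIC)[:,:,::-1])
j=np.array([435.8,-24.5]); jx=(p[:2]-j)@[np.cos(.054),-np.sin(.054)]; jb=2
print("tip x",jx-94.5,"ztop",p[2]+3.2-jb)
for b in range(-30,66,8):
    c,q=np.cos(np.radians(b)),np.sin(np.radians(b))
    X,Z=(3+91*c-16,125+91*q) if b<0 else (3+75*c,125+75*q)
    print(b,"fwd",round(jx-94.5-X,1),"z",round(-(Z-(p[2]+3.2-jb)),1))
E
```

```text
7.9 [588.1401316  -33.10448291  57.33950666] [ 0.65913835  0.56987501 -1.32398927]
tip x 58.08248995231534 ztop 58.53950665623281
-30 fwd -7.7 z -21.0
-22 fwd -13.3 z -32.4
-14 fwd -17.2 z -44.4
-6 fwd -19.4 z -56.9
2 fwd -19.9 z -69.1
10 fwd -18.8 z -79.5
18 fwd -16.2 z -89.6
26 fwd -12.3 z -99.3
34 fwd -7.1 z -108.4
42 fwd -0.7 z -116.6
50 fwd 6.9 z -123.9
58 fwd 15.3 z -130.1
```

View pics/s2.png

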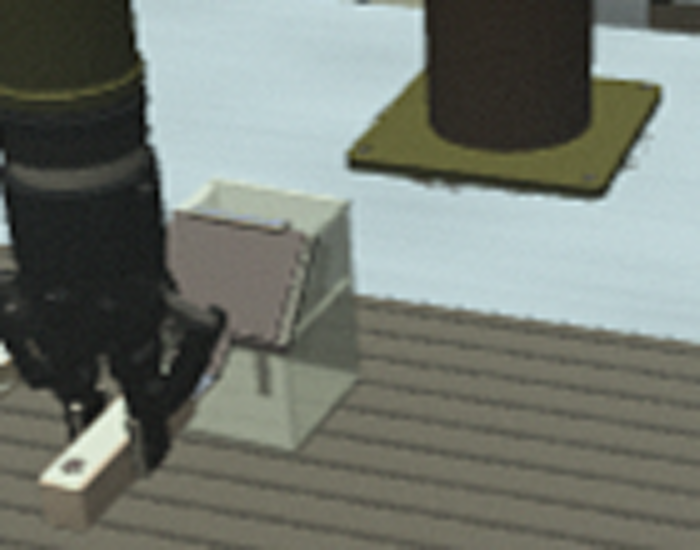

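Request:
carry_out(steps=[{"jaw": 255,"slide": [-3,0,-10],"yaw": 0},{"jaw": 255,"slide": [-8,0,-21],"yaw": 0},{"jaw": 255,"slide": [-13,0,-32],"yaw": 0},{"jaw": 255,"slide": [-17,0,-44],"yaw": 0},{"jaw": 255,"slide": [-19,0,-57],"yaw": 0},{"jaw": 255,"slide": [-20,0,-69],"yaw": 0},{"jaw": 255,"slide": [-19,0,-80],"yaw": 0},{"jaw": 255,"slide": [-16,0,-90],"yaw": 0},{"jaw": 255,"slide": [-12,0,-99],"yaw": 0},{"jaw": 255,"slide": [-7,0,-108],"yaw": 0},{"jaw": 255,"slide": [-1,0,-117],"yaw": 0},{"jaw": 255,"slide": [7,0,-124],"yaw": 0}])

```text
time: 9.15
position: [581.6, -32.8, 181.1]
tcp_rot: [0.025, 1.0, 0.0, 0.0]
ft_force: [0.0, 0.9, -2.7]
finger_gap: 24.9
grip_force: 59.8
```

Request:
carry_out(steps=[{"jaw": 255,"slide": [8,0,-6],"yaw": 0},{"jaw": 255,"slide": [13,0,-9],"yaw": 0},{"jaw": 255,"slide": [18,0,-11],"yaw": 0},{"jaw": 255,"slide": [18,0,-11],"yaw": 0},{"jaw": 255,"slide": [18,0,-11],"yaw": 0}])

```text
time: 9.65
position: [563.6, -32.0, 191.1]
tcp_rot: [0.025, 1.0, -0.0, -0.0]
ft_force: [-0.1, 0.5, -1.2]
finger_gap: 25.2
grip_force: 59.9
```

```bash
python3 - <<'E'
from h import *
import cv2
s,R,a=tool(); p=s["position"]; print(s["time"],p,s["ft_force"])
im=arm.capture("scene")[70:190,210:370]; w=arm.capture("wrist")
a=cv2.resize(im,(640,480),interpolation=cv2.INTER_CUBIC); 
cv2.imwrite("pics/s3.png",np.vstack([a[60:],w])[:600*2:,:,::-1][:820]); cv2.imwrite("pics/s3.png",cv2.resize(np.vstack([a[60:],w])[:,:,::-1],(468,600)))
E
```

```text
9.65 [563.59971881 -31.97919311 191.05029647] [-0.13266808  0.49512489 -1.24717071]
```

View pics/s3.png

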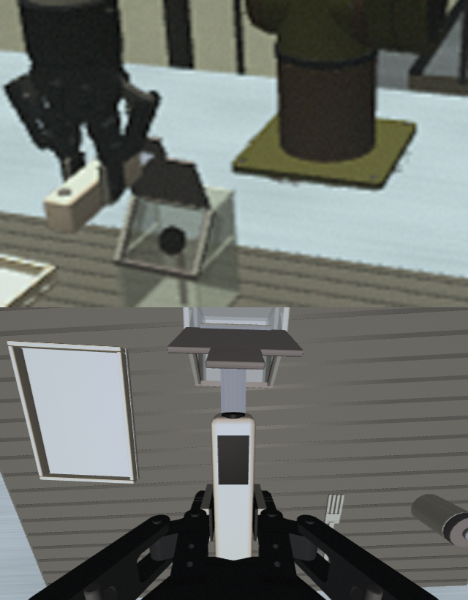

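```bash
python3 - <<'E'
from h import *
m=arm.camera_model("wrist"); j=[435.8,-24.5,-.054,2]
for ph in (1.4,1.57,1.7,1.8,1.9,2.0,2.1):
    b=ph-np.radians(50);c,q=np.cos(b),np.sin(b)
    P=[[3,0,125],[3+65*c,0,125+65*q],[3+91*c,0,125+91*q]]
    print(ph,proj("wrist",T(j,P),m).round(0).tolist(),proj("scene",T(j,P)).round(0).tolist())
E
```

```text
1.4 [[319.0, 34.0], [319.0, 126.0], [319.0, 168.0]] [[269.0, 155.0], [258.0, 153.0], [253.0, 152.0]]
1.57 [[319.0, 34.0], [319.0, 115.0], [319.0, 155.0]] [[269.0, 155.0], [259.0, 149.0], [255.0, 146.0]]
1.7 [[319.0, 34.0], [319.0, 103.0], [319.0, 140.0]] [[269.0, 155.0], [260.0, 146.0], [256.0, 142.0]]
1.8 [[319.0, 34.0], [319.0, 92.0], [319.0, 126.0]] [[269.0, 155.0], [260.0, 143.0], [257.0, 139.0]]
1.9 [[319.0, 34.0], [319.0, 80.0], [319.0, 108.0]] [[269.0, 155.0], [261.0, 141.0], [258.0, 136.0]]
2.0 [[319.0, 34.0], [319.0, 66.0], [319.0, 87.0]] [[269.0, 155.0], [262.0, 139.0], [259.0, 133.0]]
2.1 [[319.0, 34.0], [319.0, 51.0], [319.0, 63.0]] [[269.0, 155.0], [263.0, 138.0], [261.0, 131.0]]
```

Request:
carry_out(steps=[{"jaw": 255,"slide": [-25,0,0],"yaw": 0},{"jaw": 255,"slide": [-50,0,-20],"yaw": 0},{"jaw": 255,"slide": [-55,0,-60],"yaw": 0},{"jaw": 255,"slide": [-40,0,-85],"yaw": 0},{"jaw": 255,"slide": [0,0,-85],"yaw": 0},{"jaw": 255,"slide": [40,0,-85],"yaw": 0},{"jaw": 255,"slide": [80,0,-85],"yaw": 0},{"jaw": 255,"slide": [120,0,-85],"yaw": 0},{"jaw": 255,"slide": [160,0,-85],"yaw": 0},{"jaw": 255,"slide": [200,0,-85],"yaw": 0},{"jaw": 255,"slide": [221,0,-60],"yaw": 0},{"jaw": 255,"slide": [221,0,-20],"yaw": 0}])

```text
time: 10.95
position: [342.4, -21.1, 212.4]
tcp_rot: [0.025, 1.0, -0.0, 0.002]
ft_force: [1.6, 0.2, -2.4]
finger_gap: 25.1
grip_force: 60.0
```

Request:
carry_out(steps=[{"jaw": 255,"slide": [0,0,30],"yaw": 0},{"jaw": 255,"slide": [0,0,60],"yaw": 0},{"jaw": 255,"slide": [0,0,68],"yaw": 0},{"jaw": 255,"slide": [0,0,68],"yaw": 0}], squeeze=20)

```text
time: 11.35
position: [342.3, -21.0, 142.6]
tcp_rot: [0.025, 1.0, 0.0, -0.002]
ft_force: [-0.1, 0.2, -0.9]
finger_gap: 24.9
grip_force: 59.9
```

```bash
python3 - <<'E'
from h import *
s,R,a=tool(); p=s["position"]; print(s["time"],p,s["ft_force"],s["joints"].round(3),a)
E
```

```text
11.35 [342.2602633  -21.04169917 142.56467151] [-0.10785892  0.18896724 -0.89019225] [-0.061  0.017 -0.681  0.876 -0.    -0.012] 1.5217880307796172
```

Request:
carry_out(steps=[{"jaw": 255,"slide": [0,0,5],"yaw": 0},{"jaw": 255,"slide": [0,0,10],"yaw": 0},{"jaw": 255,"slide": [0,0,14],"yaw": 0},{"jaw": 255,"slide": [0,0,18],"yaw": 0},{"jaw": 255,"slide": [0,0,22],"yaw": 0}], squeeze=20)

```text
time: 11.85
position: [342.0, -21.0, 122.3]
tcp_rot: [0.024, 1.0, 0.0, -0.001]
ft_force: [-10.3, 0.5, 14.9]
finger_gap: 25.1
grip_force: 64.4
```

```bash
python3 - <<'E'
from h import *
import cv2
s,R,a=tool(); p=s["position"]; m=arm.camera_model("wrist");w=arm.capture("wrist"); print(s["time"],p,s["ft_force"],s["moment"],s["grip_force"])
cv2.imwrite("pics/w4.png",w[:,:,::-1])
for th in range(0,50,5):
    t=np.radians(th);c,q=np.cos(t),np.sin(t)
    # points relative pivot: along l, height k above underside(h=22)
    f=lambda l,y,k:[l*c+(k-22)*q,y,-l*q+(k-22)*c]
    P=T([p[0],p[1],a+np.pi/2,p[2]+18.7],[f(94.5,0,5),f(62.5,0,30),f(35,0,30)])
    print(th,proj("wrist",P,m).round(0).tolist())
E
```

```text
11.85 [342.02566899 -20.96962657 122.30831772] [-10.30497138   0.45208311  14.8755204 ] [0.08373542 1.03317863 0.05226752] 64.4235348701477
0 [[317.0, 71.0], [317.0, 148.0], [317.0, 213.0]]
5 [[317.0, 77.0], [317.0, 146.0], [317.0, 209.0]]
10 [[317.0, 85.0], [317.0, 144.0], [317.0, 206.0]]
15 [[317.0, 93.0], [317.0, 144.0], [317.0, 204.0]]
20 [[317.0, 101.0], [317.0, 145.0], [317.0, 203.0]]
25 [[317.0, 110.0], [317.0, 147.0], [317.0, 202.0]]
30 [[317.0, 118.0], [317.0, 150.0], [317.0, 202.0]]
35 [[317.0, 127.0], [317.0, 153.0], [317.0, 202.0]]
40 [[317.0, 136.0], [317.0, 157.0], [317.0, 203.0]]
45 [[318.0, 146.0], [317.0, 161.0], [317.0, 204.0]]
```

View pics/w4.png

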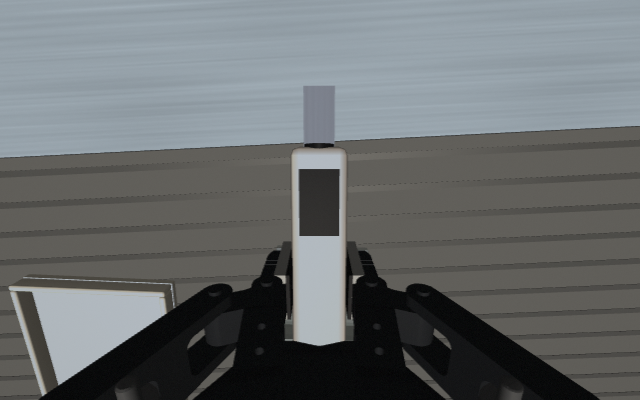

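Request:
carry_out(steps=[{"jaw": 250,"slide": [0,0,1],"yaw": 0},{"jaw": 245,"slide": [0,0,4],"yaw": 0},{"jaw": 245,"slide": [0,0,7],"yaw": 0},{"jaw": 245,"slide": [0,0,10],"yaw": 0},{"jaw": 245,"slide": [0,0,13],"yaw": 0}], squeeze=25)

```text
time: 12.4
position: [341.1, -20.9, 109.0]
tcp_rot: [0.024, 1.0, 0.0, -0.002]
ft_force: [-8.8, 1.5, 15.0]
finger_gap: 25.1
grip_force: 69.4
```

Request:
carry_out(steps=[{"jaw": 245,"slide": [0,0,3],"yaw": 0},{"jaw": 245,"slide": [0,0,6],"yaw": 0},{"jaw": 245,"slide": [0,0,9],"yaw": 0},{"jaw": 245,"slide": [0,0,12],"yaw": 0},{"jaw": 245,"slide": [0,0,12],"yaw": 0}])

```text
time: 12.9
position: [342.6, -21.0, 97.2]
tcp_rot: [0.024, 1.0, 0.0, -0.0]
ft_force: [-7.1, 1.0, 12.3]
finger_gap: 25.2
grip_force: 75.7
```

```bash
cat >> h.py <<'E'
def wandpts(p,a,th,dx,h,L):
    t=np.radians(th);c,q=np.cos(t),np.sin(t)
    P=[[(l+dx)*c+(k-h)*q,y,-(l+dx)*q+(k-h)*c] for l,y,k in L]
    return T([p[0],p[1],a+np.pi/2,p[2]+18.7],P)
E
python3 - <<'E'
from h import *
import cv2
s,R,a=tool(); p=s["position"]; m=arm.camera_model("wrist");w=arm.capture("wrist"); print(s["time"],p,s["ft_force"],s["grip_force"])
cv2.imwrite("pics/w5.png",w[:,:,::-1])
o=cv2.imread("pics/w4.png")[:,:,::-1]
for n,im in(("old",o),("new",w)):
    print(n,[(v,im[v,312:326].mean(0).astype(int).tolist()) for v in range(76,176,3)])
for th in range(25,50,5): print(th,proj("wrist",wandpts(p,a,th,2.5,22,[[92,0,5],[60,0,30],[60,0,21]]),m).round(0).tolist())
E
```

```text
12.9 [342.56273011 -20.98971399  97.24729065] [-7.05934686  1.00087143 12.26556793] 75.6881582736969
old [(76, [152, 164, 172]), (79, [155, 167, 175]), (82, [155, 167, 176]), (85, [148, 158, 167]), (88, [123, 128, 139]), (91, [123, 128, 139]), (94, [124, 129, 140]), (97, [123, 128, 139]), (100, [124, 128, 140]), (103, [124, 129, 140]), (106, [124, 129, 140]), (109, [124, 129, 140]), (112, [124, 129, 140]), (115, [124, 129, 140]), (118, [124, 129, 140]), (121, [124, 129, 140]), (124, [123, 129, 140]), (127, [123, 129, 140]), (130, [124, 129, 140]), (133, [124, 129, 140]), (136, [124, 129, 140]), (139, [124, 129, 140]), (142, [124, 129, 140]), (145, [27, 26, 27]), (148, [104, 99, 91]), (151, [154, 152, 149]), (154, [172, 177, 183]), (157, [178, 185, 193]), (160, [177, 185, 192]), (163, [177, 185, 193]), (166, [177, 185, 193]), (169, [52, 53, 53]), (172, [44, 43, 42]), (175, [44, 43, 42])]
new [(76, [158, 170, 178]), (79, [157, 169, 177]), (82, [154, 165, 173]), (85, [152, 164, 172]), (88, [157, 168, 177]), (91, [154, 166, 174]), (94, [150, 161, 169]), (97, [151, 163, 171]), (100, [149,
[... 162 characters left out ...]
 [152, 164, 172]), (124, [154, 166, 174]), (127, [125, 130, 127]), (130, [125, 130, 126]), (133, [125, 129, 126]), (136, [125, 130, 126]), (139, [125, 130, 126]), (142, [125, 130, 126]), (145, [125, 130, 126]), (148, [125, 130, 126]), (151, [125, 130, 126]), (154, [16, 16, 16]), (157, [109, 102, 95]), (160, [177, 167, 156]), (163, [177, 168, 156]), (166, [177, 169, 157]), (169, [177, 169, 157]), (172, [17, 17, 17]), (175, [18, 17, 17])]
25 [[317.0, 109.0], [317.0, 147.0], [317.0, 153.0]]
30 [[317.0, 118.0], [317.0, 150.0], [317.0, 156.0]]
35 [[317.0, 127.0], [317.0, 153.0], [317.0, 161.0]]
40 [[317.0, 136.0], [317.0, 157.0], [317.0, 165.0]]
45 [[318.0, 146.0], [317.0, 162.0], [317.0, 170.0]]
```

```bash
python3 - <<'E'
from h import *
import cv2,pickle
o=cv2.imread("pics/w2.png")[:,312:326,::-1].mean(1); n=cv2.imread("pics/w5.png")[:,312:326,::-1].mean(1)
print([(v,o[v].astype(int).tolist()) for v in list(range(68,76))+list(range(144,154))+list(range(172,178))])
print([(v,int(n[v].mean())) for v in range(122,130)],[(v,int(n[v].mean())) for v in range(166,174)],[(v,int(n[v].mean())) for v in range(150,162)])
m2=pickle.load(open("w2.pkl","rb")); m5=arm.camera_model("wrist")
p2,a2=np.array([622.58,-34.81,200.9]),1.5236; s,R,a5=tool(); p5=s["position"]
for h in (20,22,24):
    v=lambda x:proj("",wandpts(p2,a2,0,x[0],h,[[92,0,6.5],[x[1],0,30]]),m2)[:,1]-[71,174.5]
    r=least_squares(v,[2,40]).x
    w=lambda x:proj("",wandpts(p5,a5,x[0],x[1],h,[[92,0,6.5],[r[1],0,30]]),m5)[:,1]-[125.7,170.7]
    q=least_squares(w,[35,2]).x; print(h,r,q,proj("",wandpts(p5,a5,q[0],q[1],h,[[60,0,30],[60,0,6.5]]),m5)[:,1],proj("",wandpts(p2,a2,0,r[0],h,[[60,0,30]]),m2)[:,1])
E
```

```text
[(68, [96, 92, 91]), (69, [105, 103, 97]), (70, [108, 106, 100]), (71, [108, 106, 100]), (72, [115, 115, 114]), (73, [137, 142, 154]), (74, [138, 144, 155]), (75, [138, 143, 155]), (144, [10, 10, 11]), (145, [7, 7, 7]), (146, [21, 21, 21]), (147, [37, 36, 36]), (148, [37, 37, 36]), (149, [38, 37, 36]), (150, [37, 36, 36]), (151, [48, 46, 45]), (152, [144, 136, 127]), (153, [181, 171, 158]), (172, [198, 206, 217]), (173, [198, 206, 217]), (174, [198, 206, 217]), (175, [85, 87, 89]), (176, [58, 56, 54]), (177, [56, 55, 53])]
[(122, 164), (123, 164), (124, 164), (125, 165), (126, 153), (127, 127), (128, 127), (129, 127)] [(166, 167), (167, 167), (168, 167), (169, 168), (170, 33), (171, 17), (172, 17), (173, 17)] [(150, 127), (151, 127), (152, 108), (153, 33), (154, 16), (155, 16), (156, 47), (157, 102), (158, 127), (159, 152), (160, 167), (161, 167)]
20 [ 1.92060134 50.19856886] [34.78665551  1.10835683] [153.59127032 171.76332046] [150.19518228]
22 [ 2.19128602 49.52290612] [35.04941349  2.74878682] [152.77097196 170.92983493] [148.93359527]
24 [ 2.4619707  48.84724338] [35.30627146  4.41089517] [151.98431719 170.12109066] [147.7115724]
```

Request:
carry_out(steps=[{"jaw": 245,"slide": [0,0,2],"yaw": 0},{"jaw": 245,"slide": [0,0,4],"yaw": 0},{"jaw": 245,"slide": [0,0,5],"yaw": 0},{"jaw": 255,"slide": [0,0,5],"yaw": 0},{"jaw": 255,"slide": [0,0,-10],"yaw": 0},{"jaw": 255,"slide": [0,0,-40],"yaw": 0},{"jaw": 255,"slide": [0,0,-85],"yaw": 0},{"jaw": 255,"slide": [0,0,-130],"yaw": 0},{"jaw": 255,"slide": [0,0,-165],"yaw": 0},{"jaw": 255,"slide": [0,0,-190],"yaw": 0},{"jaw": 255,"slide": [0,0,-190],"yaw": 0}], squeeze=60)

```text
time: 14.05
position: [346.0, -21.3, 290.0]
tcp_rot: [0.025, 1.0, -0.0, 0.004]
ft_force: [1.0, 0.5, -0.8]
finger_gap: 25.1
grip_force: 75.8
```

```bash
python3 - <<'E'
from h import *
import cv2
s,R,a=tool(); p=s["position"]; m=arm.camera_model("wrist");w=arm.capture("wrist"); print(s["time"],p,s["ft_force"],s["grip_force"],s["finger_gap"])
cv2.imwrite("pics/w6.png",w[:,:,::-1]); n=w[:,312:326].mean(1)
print([(v,n[v].astype(int).tolist()) for v in range(110,146,2)],[(v,n[v].astype(int).tolist()) for v in range(146,180,1)])
E
```

```text
14.05 [346.03723371 -21.26953396 290.04584181] [ 0.95641756  0.46467719 -0.7582227 ] 75.76313495635986 25.085716505674103
[(110, [151, 162, 171]), (112, [152, 164, 173]), (114, [152, 164, 172]), (116, [154, 165, 174]), (118, [150, 162, 170]), (120, [153, 165, 173]), (122, [155, 166, 175]), (124, [153, 165, 173]), (126, [150, 161, 169]), (128, [99, 97, 91]), (130, [98, 96, 90]), (132, [98, 96, 90]), (134, [123, 126, 119]), (136, [124, 126, 120]), (138, [124, 126, 120]), (140, [124, 127, 120]), (142, [124, 126, 120]), (144, [124, 127, 120])] [(146, [124, 127, 120]), (147, [124, 127, 120]), (148, [124, 127, 120]), (149, [124, 127, 120]), (150, [124, 127, 120]), (151, [124, 127, 120]), (152, [124, 127, 120]), (153, [124, 127, 120]), (154, [124, 127, 120]), (155, [124, 126, 120]), (156, [62, 63, 60]), (157, [20, 19, 20]), (158, [15, 15, 16]), (159, [45, 43, 40]), (160, [103, 97, 90]), (161, [133, 125, 115]), (162, [164, 154, 142]), (163, [170, 160, 148]), (164, [170, 160, 148]), (165, [170, 160, 148]), (166, [170, 160, 148]), (167, [170, 160, 148]), (168, [170, 160, 148]), (169, [170, 160, 148]), (170, [170, 160, 149]), (171, [170, 160, 149]), (172, [33, 31, 29]), (173, [16, 16, 16]), (174, [15, 16, 16]), (175, [16, 16, 16]), (176, [16, 16, 17]), (177, [16, 16, 16]), (178, [16, 16, 16]), (179, [17, 16, 17])]
```

```bash
python3 - <<'E'
from h import *
s,R,a=tool(); p=s["position"]; m=arm.camera_model("wrist"); print(p,s["joints"].round(3),a)
J=[("top",[3,45,125],t(548,220)),("top",[3,-45,125],t(712,228)),("top",[-45,45,125],t(545,308)),("top",[-45,-45,125],t(708,318)),
("scene",[45,-45,0],(lambda u,v:np.array([235+u/5,140+v/5]))(88,271)),("scene",[45,45,0],(lambda u,v:np.array([235+u/5,140+v/5]))(220,299)),("scene",[-45,45,125],(lambda u,v:np.array([235+u/5,140+v/5]))(272,50)),("scene",[-45,-45,125],(lambda u,v:np.array([235+u/5,140+v/5]))(135,30))]
print("jar z fit");fit(J,[436,-26,-.054,0])
for h in (20,22,24):
    ld=49.5+(22-h)*.34
    w=lambda x:proj("",wandpts(p,a,x[0],x[1],h,[[92,0,6.5],[ld,0,30]]),m)[:,1]-[132.8,171.8]
    q=least_squares(w,[38,2]).x
    lens=wandpts(p,a,q[0],q[1],h,[[60,0,21]])[0]; print(h,q,"lens-tcp",lens-p)
    j=[435.8,-24.5,-.054,2.5]; n=np.array([np.cos(.698),0,np.sin(.698)])
    d=T(j,np.array([24,0,100])-20*n)[0]; x=wandpts(p,a,q[0],q[1],h,[[61,0,21]])[0]-lens
    tl=d-90*x; print("disc",d,"TCP target",tl-(lens-p),"delta tool",R.T@(tl-lens))
E
```

```text
[344.84267505 -21.18766549 287.92581414] [-0.061 -0.077 -0.372  1.27   0.    -0.012] 1.5217286055715773
jar z fit
[ 4.37576e+02 -2.42300e+01 -5.40000e-02  5.06400e+00] res px [[0.7, 0.1], [-0.2, 0.6], [0.5, -0.4], [0.1, -0.2], [-0.4, 1.2], [0.5, 1.2], [0.5, -0.9], [0.4, -1.2]]
20 [39.53177199  1.78929206] lens-tcp [-48.23471673   2.36866891 -19.8579839 ]
disc [444.46476956 -24.96835288  89.64626569] TCP target [562.03039736 -30.74166443 166.78979033] delta tool [-216.81100066    1.11639951  122.17800754]
22 [39.80823225  3.64588   ] lens-tcp [-48.19393169   2.36666607 -22.81556192]
disc [444.46476956 -24.96835288  89.64626569] TCP target [561.71272813 -30.72606461 170.08163479] delta tool [-216.50875226    1.11622916  118.88467444]
24 [40.07806248  5.52659154] lens-tcp [-48.14933542   2.36447608 -25.78353572]
disc [444.46476956 -24.96835288  89.64626569] TCP target [561.3963375  -30.71052757 173.37456513] delta tool [-216.20778918    1.11605876  115.59026162]
```

Request:
carry_out(steps=[{"jaw": 255,"slide": [0,0,-12],"yaw": 0},{"jaw": 255,"slide": [-30,0,-12],"yaw": 0},{"jaw": 255,"slide": [-70,0,-12],"yaw": 0},{"jaw": 255,"slide": [-110,0,-12],"yaw": 0},{"jaw": 255,"slide": [-150,0,-12],"yaw": 0},{"jaw": 255,"slide": [-190,0,-12],"yaw": 0},{"jaw": 255,"slide": [-230,0,-12],"yaw": 0},{"jaw": 255,"slide": [-264,1,-5],"yaw": 0},{"jaw": 255,"slide": [-270,1,20],"yaw": 0},{"jaw": 255,"slide": [-270,1,55],"yaw": 0},{"jaw": 255,"slide": [-264,1,78],"yaw": 0},{"jaw": 255,"slide": [-264,1,78],"yaw": 0}])

```text
time: 15.3
position: [602.4, -32.8, 202.1]
tcp_rot: [0.025, 1.0, 0.0, -0.006]
ft_force: [-0.3, -0.6, -1.1]
finger_gap: 25.1
grip_force: 75.7
```

```bash
python3 - <<'E'
from h import *
import cv2
s,R,a=tool(); p=s["position"]; w=arm.capture("wrist"); cv2.imwrite("pics/w7.png",w[:,:,::-1]); print(s["time"],p,s["ft_force"])
print(R.T@(np.array([563,-30.4,171])-p)); n=w[:,312:326].mean(1)
print([(v,int(n[v].mean())) for v in list(range(126,140))+list(range(168,176))])
j=[436.8,-24.3,-.054,4]; b=2.03-np.radians(50)
print("flap lip pred",proj("wrist",T(j,[[3+91*np.cos(b),16,125+91*np.sin(b)],[3+91*np.cos(b),-16,125+91*np.sin(b)],[8.7,0,87.1]])))
E
```

```text
15.3 [602.35542885 -32.77781065 202.05611417] [-0.26905984 -0.57723169 -1.13965806]
[39.02798852  0.44371554 31.55321251]
[(126, 105), (127, 105), (128, 105), (129, 105), (130, 109), (131, 119), (132, 119), (133, 119), (134, 138), (135, 139), (136, 139), (137, 138), (138, 139), (139, 139), (168, 180), (169, 179), (170, 180), (171, 180), (172, 35), (173, 19), (174, 19), (175, 19)]
flap lip pred [[356.92861704 -22.31454009]
 [277.54637161 -22.82396872]
 [317.96575911   3.50432886]]
```

View pics/w7.png

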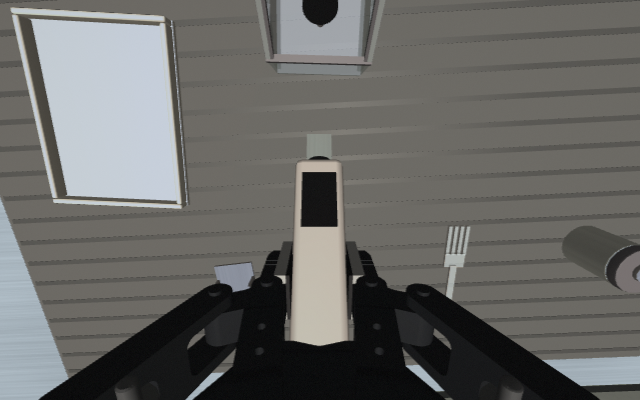

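```bash
python3 - <<'E'
from h import *
for j in ([435.8,-24.5,-.054,2.5],[436.8,-24.3,-.054,4],[437.6,-24.2,-.054,5],[439.8,-24.2,-.054,4]):
    print(j,proj("wrist",T(j,[[8.7,0,87.1],[8.7+14*.643,0,87.1-14*.766],[45,45,75],[45,-45,75],[45,45,0]])).round(1).tolist())
s,R,a=tool(); print(s["position"],R.T@(np.array([563,-30.4,171])-s["position"]))
E
```

```text
[435.8, -24.5, -0.054, 2.5] [[317.6, 2.8], [317.6, 20.3], [369.8, 57.4], [265.2, 56.8], [358.1, 70.9]]
[436.8, -24.3, -0.054, 4] [[318.0, 3.5], [317.9, 21.1], [370.3, 58.3], [265.3, 57.7], [358.5, 71.6]]
[437.6, -24.2, -0.054, 5] [[318.1, 4.2], [318.1, 21.8], [370.6, 59.1], [265.3, 58.5], [358.7, 72.3]]
[439.8, -24.2, -0.054, 4] [[318.3, 7.9], [318.2, 25.2], [370.4, 62.1], [265.7, 61.5], [358.6, 74.6]]
[604.39648061 -32.91090087 204.9359664 ] [41.21387859  0.48016079 34.24629473]
```

Request:
carry_out(steps=[{"jaw": 255,"slide": [8,1,7],"yaw": 0},{"jaw": 255,"slide": [16,1,14],"yaw": 0},{"jaw": 255,"slide": [24,1,20],"yaw": 0},{"jaw": 255,"slide": [31,1,26],"yaw": 0},{"jaw": 255,"slide": [36,1,30],"yaw": 0},{"jaw": 255,"slide": [39,1,33],"yaw": 0},{"jaw": 255,"slide": [39,1,33],"yaw": 0},{"jaw": 255,"slide": [39,1,33],"yaw": 0},{"jaw": 255,"slide": [39,1,33],"yaw": 0},{"jaw": 255,"slide": [39,1,33],"yaw": 0},{"jaw": 255,"slide": [39,1,33],"yaw": 0},{"jaw": 255,"slide": [39,1,33],"yaw": 0}])

```text
time: 16.55
position: [568.3, -30.1, 175.3]
tcp_rot: [0.025, 1.0, -0.0, 0.0]
ft_force: [-0.0, -0.0, -1.7]
finger_gap: 24.9
grip_force: 75.7
```

Request:
carry_out(steps=[{"jaw": 255,"slide": [0,0,0],"yaw": 0},{"jaw": 255,"slide": [0,0,0],"yaw": 0},{"jaw": 255,"slide": [0,0,0],"yaw": 0},{"jaw": 255,"slide": [0,0,0],"yaw": 0},{"jaw": 255,"slide": [0,0,0],"yaw": 0},{"jaw": 255,"slide": [0,0,0],"yaw": 0},{"jaw": 255,"slide": [0,0,0],"yaw": 0},{"jaw": 255,"slide": [0,0,0],"yaw": 0},{"jaw": 255,"slide": [0,0,0],"yaw": 0},{"jaw": 255,"slide": [0,0,0],"yaw": 0},{"jaw": 255,"slide": [0,0,0],"yaw": 0},{"jaw": 255,"slide": [0,0,0],"yaw": 0}])

```text
time: 17.75
position: [568.2, -30.1, 175.3]
tcp_rot: [0.024, 1.0, 0.0, 0.0]
ft_force: [0.3, -0.1, -1.5]
finger_gap: 25.2
grip_force: 75.7
```

```bash
python3 - <<'E'
from h import *
import cv2
s,R,a=tool(); p=s["position"]; print(s["time"],p,s["dq"].round(4),s["ft_force"])
m=arm.camera_model("wrist"); w=arm.capture("wrist"); n=w[:,312:326].mean(1)
e=[(v,int(n[v].mean())) for v in range(126,180)]; print(e)
w=arm.capture("scene"); cv2.imwrite("pics/s8.png",w[:,:,::-1])
# dark disc blob in scene view
P=proj("scene",T([437.5,-24.2,-.054,4],[[8.7,0,87.1]]))[0]; print(P)
u,v=P.round().astype(int); g=w[v-12:v+12,u-12:u+12].mean(2); yy,xx=np.nonzero(g<60); print(xx.mean()+u-12,yy.mean()+v-12,len(xx),np.ptp(xx),np.ptp(yy))
E
```

```text
17.75 [568.15727128 -30.09177578 175.3116117 ] [ 0.0014  0.002  -0.0002  0.0002  0.0007 -0.0001] [ 0.33112948 -0.12969032 -1.48018756]
[(126, 104), (127, 104), (128, 105), (129, 105), (130, 105), (131, 105), (132, 105), (133, 108), (134, 136), (135, 137), (136, 137), (137, 137), (138, 137), (139, 137), (140, 137), (141, 137), (142, 137), (143, 137), (144, 137), (145, 137), (146, 137), (147, 137), (148, 137), (149, 137), (150, 137), (151, 137), (152, 137), (153, 137), (154, 137), (155, 137), (156, 67), (157, 23), (158, 19), (159, 49), (160, 109), (161, 139), (162, 170), (163, 176), (164, 177), (165, 177), (166, 177), (167, 177), (168, 177), (169, 177), (170, 177), (171, 177), (172, 35), (173, 19), (174, 19), (175, 19), (176, 20), (177, 20), (178, 19), (179, 20)]
[268.78850114 166.79401111]
267.9642857142857 168.0 84 23 23
```

Request:
carry_out(steps=[{"jaw": 255,"slide": [0,0,0],"yaw": 0},{"jaw": 255,"slide": [0,0,0],"yaw": 0},{"jaw": 255,"slide": [0,0,0],"yaw": 0},{"jaw": 255,"slide": [0,0,0],"yaw": 0},{"jaw": 255,"slide": [0,0,0],"yaw": 0},{"jaw": 255,"slide": [-13,0,-11],"yaw": 0},{"jaw": 255,"slide": [-26,0,-22],"yaw": 0},{"jaw": 255,"slide": [-39,0,-33],"yaw": 0},{"jaw": 255,"slide": [-50,0,-45],"yaw": 0},{"jaw": 255,"slide": [-50,0,-45],"yaw": 0}])

```text
time: 18.85
position: [620.5, -32.7, 221.8]
tcp_rot: [0.025, 1.0, -0.0, 0.002]
ft_force: [-0.1, 0.3, -1.7]
finger_gap: 25.1
grip_force: 75.7
```

```bash
python3 - <<'E'
from h import *
import cv2,pickle
m2=pickle.load(open("w2.pkl","rb"))
for d in ([512,-264.5,-.072,0],[512,-264.5,-.072,4]): print(proj("",T(d,[[100,-75,22],[100,75,22],[-100,75,22]]),m2).round(0).tolist())
s,R,a=tool(); p=s["position"]; print(s["time"],p,R[:,0])
E
```

```text
[[48.0, 182.0], [178.0, 185.0], [153.0, -19.0]]
[[44.0, 183.0], [176.0, 186.0], [150.0, -21.0]]
18.85 [620.53680992 -32.73800156 221.79141941] [-0.99878806  0.04902185 -0.00438989]
```

Request:
carry_out(steps=[{"jaw": 255,"slide": [0,-40,0],"yaw": 0},{"jaw": 255,"slide": [5,-80,0],"yaw": 0},{"jaw": 255,"slide": [20,-120,0],"yaw": 0},{"jaw": 255,"slide": [45,-155,0],"yaw": 0},{"jaw": 255,"slide": [70,-190,0],"yaw": 0},{"jaw": 255,"slide": [95,-220,15],"yaw": 0},{"jaw": 255,"slide": [110,-237,45],"yaw": 0},{"jaw": 255,"slide": [110,-237,80],"yaw": 0},{"jaw": 255,"slide": [110,-237,110],"yaw": 0},{"jaw": 255,"slide": [110,-237,125],"yaw": 0},{"jaw": 255,"slide": [110,-237,130],"yaw": 0},{"jaw": 255,"slide": [110,-237,130],"yaw": 0}])

```text
time: 20.05
position: [495.5, -263.3, 89.5]
tcp_rot: [0.025, 1.0, 0.0, -0.001]
ft_force: [-0.1, 0.4, -1.3]
finger_gap: 25.0
grip_force: 75.7
```

```bash
python3 - <<'E'
from h import *
import cv2
s,R,a=tool(); p=s["position"]; print(s["time"],p,s["ft_force"],s["joints"].round(2))
m=arm.camera_model("wrist"); w=arm.capture("wrist"); cv2.imwrite("pics/w9.png",w[:,:,::-1])
# dish corners seen: find rows/cols of bright floor
d=[512,-263,-.072,4]
print(proj("",T(d,[[-94,69,6],[-94,-69,6],[-94,69,22],[-94,-69,22],[0,69,22],[0,-69,22]]),m).round(0).tolist())
g=w.mean(2); 
for v in (60,100,140): print(v,[int(x) for x in g[v,150:500:8]])
print([int(x) for x in g[0:150:4,280]])
E
```

```text
20.05 [ 495.52684759 -263.32974913   89.47413058] [-0.14145193  0.36608396 -1.2698672 ] [-0.49  0.42 -0.29  0.86 -0.   -0.44]
[[414.0, 114.0], [229.0, 110.0], [422.0, 114.0], [222.0, 109.0], [406.0, 239.0], [231.0, 235.0]]
60 [95, 95, 94, 95, 95, 95, 95, 95, 96, 95, 94, 95, 95, 96, 95, 95, 96, 95, 96, 95, 95, 95, 95, 95, 95, 97, 96, 95, 95, 95, 95, 95, 95, 95, 95, 94, 96, 95, 95, 95, 95, 94, 94, 94]
100 [95, 95, 95, 95, 96, 96, 96, 95, 95, 96, 95, 96, 96, 96, 95, 96, 96, 96, 95, 95, 96, 95, 96, 96, 95, 95, 96, 95, 95, 95, 96, 95, 96, 95, 96, 95, 95, 95, 95, 95, 96, 95, 95, 95]
140 [95, 96, 96, 96, 96, 95, 96, 96, 96, 96, 179, 168, 188, 188, 188, 188, 188, 188, 188, 188, 124, 125, 124, 189, 188, 188, 188, 188, 189, 189, 188, 189, 188, 188, 68, 187, 96, 96, 95, 96, 95, 94, 95, 95]
[95, 95, 95, 95, 94, 95, 95, 95, 89, 89, 94, 96, 96, 96, 95, 95, 95, 96, 95, 94, 92, 93, 95, 96, 96, 96, 95, 179, 188, 187, 188, 188, 189, 188, 187, 188, 188, 188]
```

Request:
carry_out(steps=[{"jaw": 255,"slide": [0,4,10],"yaw": 0},{"jaw": 255,"slide": [0,4,18],"yaw": 0},{"jaw": 255,"slide": [0,4,22],"yaw": 0},{"jaw": 255,"slide": [-3,4,26],"yaw": 0},{"jaw": 255,"slide": [-7,4,30],"yaw": 0},{"jaw": 255,"slide": [-12,4,34],"yaw": 0},{"jaw": 255,"slide": [-15,4,38],"yaw": 0},{"jaw": 255,"slide": [-18,4,42],"yaw": 0},{"jaw": 255,"slide": [-21,4,46],"yaw": 0},{"jaw": 255,"slide": [-23,4,50],"yaw": 0}])

```text
time: 21.1
position: [520.5, -261.3, 41.2]
tcp_rot: [0.025, 1.0, -0.0, 0.0]
ft_force: [-0.4, 0.5, 7.2]
finger_gap: 25.0
grip_force: 74.9
```

```bash
cat > th.py <<'E'
from h import *
import cv2
s,R,a=tool(); p=s["position"]; m=arm.camera_model("wrist"); w=arm.capture("wrist"); n=w[:,312:326].mean(1)
print(s["time"],p,s["ft_force"],R[:,2].round(3))
print([(v,n[v].astype(int).tolist()) for v in range(60,185,3)])
for th in range(-5,45,5): print(th,proj("",wandpts(p,a,th,3.6,22,[[92,0,6.5],[49.5,0,30]]),m)[:,1].round(0))
E
python3 th.py
```

```text
21.1 [ 520.48288245 -261.29884262   41.17129006] [-0.35302385  0.46182721  7.2198265 ] [ 0.001 -0.001 -1.   ]
[(60, [162, 169, 177]), (63, [162, 169, 170]), (66, [115, 111, 99]), (69, [75, 72, 64]), (72, [162, 169, 179]), (75, [162, 169, 179]), (78, [163, 169, 179]), (81, [162, 170, 179]), (84, [163, 170, 180]), (87, [163, 170, 179]), (90, [163, 170, 179]), (93, [163, 170, 179]), (96, [163, 169, 179]), (99, [163, 170, 180]), (102, [114, 119, 125]), (105, [113, 118, 124]), (108, [113, 118, 124]), (111, [113, 118, 125]), (114, [113, 118, 125]), (117, [113, 118, 125]), (120, [113, 118, 125]), (123, [113, 118, 125]), (126, [113, 118, 125]), (129, [113, 118, 125]), (132, [113, 118, 125]), (135, [113, 118, 126]), (138, [113, 118, 126]), (141, [113, 118, 126]), (144, [17, 17, 17]), (147, [105, 101, 94]), (150, [145, 148, 138]), (153, [163, 170, 158]), (156, [163, 170, 158]), (159, [163, 170, 158]), (162, [163, 170, 159]), (165, [20, 20, 20]), (168, [20, 20, 21]), (171, [21, 21, 21]), (174, [21, 20, 21]), (177, [21, 20, 21]), (180, [22, 22, 21]), (183, [21, 21, 22])]
-5 [ 62. 176.]
0 [ 68. 171.]
5 [ 74. 168.]
10 [ 82. 166.]
15 [ 90. 165.]
20 [ 98. 165.]
25 [107. 166.]
30 [115. 167.]
35 [124. 169.]
40 [134. 172.]
```

Request:
carry_out(steps=[{"jaw": 255,"slide": [-2,0,4],"yaw": 0},{"jaw": 255,"slide": [-4,0,8],"yaw": 0},{"jaw": 255,"slide": [-6,0,12],"yaw": 0},{"jaw": 255,"slide": [-8,0,16],"yaw": 0},{"jaw": 255,"slide": [-10,0,20],"yaw": 0},{"jaw": 255,"slide": [-11,0,24],"yaw": 0},{"jaw": 255,"slide": [-12,0,27],"yaw": 0},{"jaw": 255,"slide": [-12,0,27],"yaw": 0}])

```text
time: 21.95
position: [533.1, -261.9, 14.3]
tcp_rot: [0.024, 1.0, -0.0, 0.001]
ft_force: [-0.8, 0.9, 5.5]
finger_gap: 24.7
grip_force: 73.9
```

```bash
python3 th.py
```

```text
21.95 [ 533.05634161 -261.86934189   14.25163602] [-0.76625914  0.92934778  5.51470868] [ 0.002 -0.001 -1.   ]
[(60, [152, 158, 168]), (63, [152, 159, 168]), (66, [152, 159, 168]), (69, [152, 159, 168]), (72, [107, 111, 121]), (75, [106, 110, 119]), (78, [106, 110, 119]), (81, [105, 110, 120]), (84, [106, 110, 120]), (87, [106, 110, 120]), (90, [106, 110, 120]), (93, [106, 111, 120]), (96, [106, 110, 120]), (99, [106, 111, 120]), (102, [106, 110, 120]), (105, [106, 111, 120]), (108, [106, 110, 120]), (111, [106, 110, 120]), (114, [106, 111, 120]), (117, [106, 111, 120]), (120, [106, 110, 120]), (123, [106, 110, 120]), (126, [106, 110, 120]), (129, [106, 110, 120]), (132, [106, 110, 120]), (135, [106, 110, 120]), (138, [66, 68, 73]), (141, [25, 24, 24]), (144, [97, 91, 85]), (147, [136, 133, 130]), (150, [146, 149, 154]), (153, [153, 159, 169]), (156, [153, 160, 169]), (159, [153, 159, 169]), (162, [153, 159, 168]), (165, [153, 159, 168]), (168, [42, 41, 40]), (171, [42, 41, 39]), (174, [42, 40, 39]), (177, [42, 41, 40]), (180, [42, 41, 40]), (183, [43, 41, 40])]
-5 [ 62. 176.]
0 [ 68. 171.]
5 [ 74. 168.]
10 [ 82. 166.]
15 [ 89. 165.]
20 [ 98. 165.]
25 [106. 166.]
30 [115. 167.]
35 [124. 169.]
40 [133. 172.]
```

Request:
carry_out(steps=[{"jaw": 255,"slide": [-1,0,2],"yaw": 0},{"jaw": 255,"slide": [-1,0,4],"yaw": 0},{"jaw": 255,"slide": [-1,0,4],"yaw": 0},{"jaw": 170,"slide": [-1,0,4],"yaw": 0},{"jaw": 150,"slide": [-1,0,4],"yaw": 0},{"jaw": 120,"slide": [-1,0,3],"yaw": 0},{"jaw": 110,"slide": [-1,0,3],"yaw": 0},{"jaw": 110,"slide": [-1,0,3],"yaw": 0},{"jaw": 110,"slide": [-1,0,3],"yaw": 0}])

```text
time: 22.9
position: [532.7, -261.7, 10.2]
tcp_rot: [0.025, 1.0, 0.0, -0.0]
ft_force: [-0.1, 0.1, -0.1]
finger_gap: 48.6
grip_force: 0.0
```

Request:
carry_out(steps=[{"jaw": 110,"slide": [0,0,-5],"yaw": 0},{"jaw": 110,"slide": [0,0,-20],"yaw": 0},{"jaw": 110,"slide": [0,0,-50],"yaw": 0},{"jaw": 110,"slide": [0,0,-90],"yaw": 0},{"jaw": 110,"slide": [0,0,-140],"yaw": 0},{"jaw": 110,"slide": [0,0,-170],"yaw": 0},{"jaw": 110,"slide": [0,0,-180],"yaw": 0},{"jaw": 110,"slide": [0,0,-180],"yaw": 0}])

```text
time: 23.7
position: [533.8, -262.2, 192.1]
tcp_rot: [0.025, 1.0, -0.001, 0.002]
ft_force: [1.0, -0.9, 0.1]
finger_gap: 48.4
grip_force: 0.0
```

```bash
python3 - <<'E'
from h import *
import cv2
s,R,a=tool(); p=s["position"]; m=arm.camera_model("wrist"); w=arm.capture("wrist"); print(s["time"],p,s["ft_force"],s["finger_gap"])
cv2.imwrite("pics/w10.png",w[:,:,::-1]); sc=arm.capture("scene"); cv2.imwrite("pics/s10.png",sc[:,:,::-1])
print("wand flat pred",proj("",T([529.5,-261.7,a+np.pi/2,7],[[92,0,6.5],[60,0,30],[49.5,0,30],[-60,0,30]]),m).round(0).tolist())
n=w[:,312:326].mean((1,2)).astype(int); print([(v,n[v]) for v in range(60,300,4)])
g=w.mean(2); print("row150",[(u,int(g[150,u])) for u in range(200,440,5)])
# flap in scene: diff with the s8 picture around jar
o=cv2.imread("pics/s8.png")[:,:,::-1].astype(int); print("scene col 262", [ (v,sc[v,262].tolist()) for v in range(124,160,3)])
E
```

```text
23.7 [ 533.76138307 -262.16864725  192.09549215] [ 1.03535487 -0.87798314  0.07282594] 48.39960101894669
wand flat pred [[318.0, 93.0], [318.0, 126.0], [318.0, 136.0], [318.0, 235.0]]
[(60, np.int64(93)), (64, np.int64(93)), (68, np.int64(93)), (72, np.int64(180)), (76, np.int64(80)), (80, np.int64(180)), (84, np.int64(180)), (88, np.int64(180)), (92, np.int64(180)), (96, np.int64(128)), (100, np.int64(128)), (104, np.int64(128)), (108, np.int64(128)), (112, np.int64(128)), (116, np.int64(128)), (120, np.int64(128)), (124, np.int64(128)), (128, np.int64(80)), (132, np.int64(180)), (136, np.int64(181)), (140, np.int64(48)), (144, np.int64(49)), (148, np.int64(48)), (152, np.int64(48)), (156, np.int64(48)), (160, np.int64(48)), (164, np.int64(48)), (168, np.int64(179)), (172, np.int64(181)), (176, np.int64(181)), (180, np.int64(181)), (184, np.int64(181)), (188, np.int64(181)), (192, np.int64(180)), (196, np.int64(181)), (200, np.int64(180)), (204, np.int64(181)), (208, np.int64(181)), (212, np.int64(181)), (216, np.int64(180)), (220, np.int64(173)), (224, np.int64(134)), (228, np.int6
[... 512 characters left out ...]
260, 180), (265, 180), (270, 181), (275, 180), (280, 181), (285, 180), (290, 181), (295, 181), (300, 181), (305, 181), (310, 155), (315, 49), (320, 47), (325, 49), (330, 151), (335, 180), (340, 180), (345, 181), (350, 180), (355, 180), (360, 180), (365, 181), (370, 180), (375, 181), (380, 181), (385, 126), (390, 126), (395, 92), (400, 93), (405, 93), (410, 93), (415, 92), (420, 93), (425, 92), (430, 92), (435, 92)]
scene col 262 [(124, [186, 206, 208]), (127, [185, 204, 206]), (130, [186, 206, 207]), (133, [31, 35, 31]), (136, [47, 51, 46]), (139, [46, 49, 46]), (142, [45, 48, 46]), (145, [51, 52, 49]), (148, [49, 48, 46]), (151, [43, 45, 43]), (154, [104, 113, 106]), (157, [114, 123, 119])]
```

```bash
python3 -c "
from bench import arm
print(arm.sign_off())"
```

```text
the job is handed in; nothing more can be done
None
```

The job is handed in at about 24 s, though no verdict came back. By my measurements the blade levered the flap to about 2.0 rad. The lens held still about 95 mm from the disc for roughly 2 s, and the wand now lies flat in the dish, released, with the flap still open. I did not re-measure the canister, scoop and fork at the end.

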